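Hold the trimming box's gate wide open

TASK

Open the trimming box so that a colleague can take the jaw model out: squeeze the catch on the fixed front panel fully in (it stays in), then squeeze the sprung catch on the gate and swing the gate out past its detent. The gate springs back, so finish still holding it wide open, at least 70 degrees, with the gripper on the gate and everything else left where it stands.

Things in the scene. Friction and masses are not known exactly. Their poses are not given: they have to be found in the camera images.
- case: Grey trimming box, fixed to the table, 200 deep, 300 wide, 105 mm high (111 at its clear top). Origin: centre of underside; -x points out of its front (to the robot), +y left. The front, 90 mm from the origin, is a clear gate (left, hinged at its left end) and a fixed grey panel (right 100 mm). On each stands a pair of steel catch tabs. A 126 mm high detent bracket reaches 55 mm from the hinge.
- panel_grip (a point): Pinch point of the panel's catch, 137 mm up, midway between its tabs as squeezed; axes of the case. Tabs: 22 (x) by 8 (y) mm, tops 150 mm up, side by side along case y. Outer faces 49 mm apart at rest, 36 squeezed: the right tab is fixed (outer face 18 mm to -y of this point), the left one, nearest the gate, slides 13 mm to -y. Pinch along y from above.
- panel_catch (a joint): Slide of the panel catch's moving tab, m: 0 out (locked), 0.013 fully squeezed. Stiff (about 7 N friction), no spring: it stays where it is pushed. It may start up to 3 mm in. From 0.010 on its bolt is clear of the gate's free edge.
- gate_grip (a point): Pinch point of the gate's catch, 137 mm up, 100 mm from the hinge axis, midway between its tabs as squeezed; moves and turns with the gate (case axes when shut). Tabs as on the panel, side by side along the gate. Outer faces 48 mm apart at rest, 36 squeezed: the tab nearest the hinge is fixed (outer face 18 mm to gate +y), the other slides 12 mm towards the hinge.
- gate_catch (a joint): Slide of the gate catch's moving tab, m: 0 out (locked), 0.012 fully squeezed. Spring, 6 N at the start and 12 N fully squeezed: it springs back out when let go. From 0.0095 on its bolt is clear of the fixed panel.
- gate (a joint): Gate angle, rad: 0 shut, 1.45 at its stop. It swings out towards the robot, clockwise seen from above. A spring pulls it shut (0.12 N m shut to 0.3 N m wide) and a damper slows it. A sprung detent resists between about 0.35 and 0.6 rad (up to about 0.4 N m more); let go beyond it, the gate falls back and rests on the detent at about 0.8 rad.
- gate_hinge (a point): Point on the gate's vertical hinge axis, 137 mm above the table; fixed on the case, with the axes of the case.
- gate_leaf: The gate itself: clear panel in an aluminium frame, 165 mm from hinge to free edge, 8 mm thick, from 10 to 105 mm above the table, carrying its pair of tabs. Origin: on the hinge axis at table height; its -y axis points from the hinge to the free edge, -x outwards.
- jaw_in_box: plaster jaw model (56 x 62 mm, 30 mm high) standing inside the box behind the gate; a bystander. Origin: centre of its underside.
- jaw_cast: second plaster jaw model (56 x 62 mm, 30 mm high) on the table; a bystander. Origin: centre of its underside.
- pouch: grey zip pouch, 200 x 62 x 55 mm, lying on the table; a bystander. Origin: centre of its underside.
- water_bottle: clear water bottle, diameter 66 mm, 200 mm high; a bystander. Origin: centre of its underside.
- brush: brush lying on the table, black handle; a bystander.
- shade_bottle_1: small black dropper bottle, diameter 25 mm, 62 mm high, in front of the box's fixed front panel; a bystander. Origin: centre of its underside.
- shade_bottle_2: small black dropper bottle, diameter 25 mm, 62 mm high, in front of the box near its right-hand corner; a bystander. Origin: centre of its underside.
- shade_bottle_3: small black dropper bottle, diameter 25 mm, 62 mm high, left of the box; a bystander. Origin: centre of its underside.

How it is judged (in metres and radians):
On the way, in this order (a step that is already met when the one before it is completed fails the run):
1. panel catch squeezed in, gate still shut (value of joint panel_catch above 0.01 m and value of joint gate below 0.1 rad), for 0.2 s.
2. gate catch squeezed, gate still shut (value of joint each of gate_catch, panel_catch above 0.009 m and value of joint gate below 0.15 rad), for 0.1 s.
3. gate swung past its detent (value of joint gate above 0.9 rad), for 0.1 s.
At the end, for the whole second after the job is handed in: The gate stands at least 1.2 rad (69 degrees) open and still (under 0.1 rad/s), held by the gripper's fingers (contact force over 1 N) against its spring, and the panel catch is still in (over 9 mm) (value of joint gate above 1.2 rad and velocity of joint gate between -0.1 and 0.1 rad/s and value of joint panel_catch above 0.009 m and contact force between the fingers and gate_leaf above 1 N); the arm keeps its last pose, push and grip.
It fails at once if a jaw model is moved by more than 30 mm (distance of any of jaw_in_box, jaw_cast from where it was at the start of the episode above 0.03 m).
It fails at once if a dropper bottle is moved by more than 30 mm (distance of any of shade_bottle_1, shade_bottle_2, shade_bottle_3 from where it was at the start of the episode above 0.03 m).
It fails at once if the pouch is moved by more than 30 mm (distance of pouch from where it was at the start of the episode above 0.03 m).
It fails at once if the water bottle is moved by more than 30 mm (distance of water_bottle from where it was at the start of the episode above 0.03 m).
It fails at once if the brush is moved by more than 30 mm (distance of brush from where it was at the start of the episode above 0.03 m).
It also fails if it takes over 40 s, if anything falls off the work surface, if the arm or the gripper's body presses on something with over 40 N, if the wrist force passes 120 N, or if a joint passes its speed limit or range.

ROBOT

A 6-joint arm with a two-finger parallel gripper is mounted at the origin on the work surface. World frame = base frame: x ahead of the robot, y to its left, z up, the work surface at z = 0. Lengths are in mm, angles in rad, forces in N, time in s.
With the tool pointing down it reaches from about 250 to 725 mm from the base axis. Payload 4 kg.
Tool frame: the origin (TCP) lies on the centre line of the jaws, within the pads' length; the fingertips stand 11 mm ahead of it and the grasp point (between the pads) lies 8 mm behind it; z points along the fingers, y is the line along which they close (so a half turn about z gives the same grasp; the last joint's range is limited). The gripper opens to 85 mm and grips with 20 to 120 N. Pads are 22 mm wide; open, the fingers measure 114 mm over their backs; the gripper's body (76 mm by 85 mm) begins 54 mm behind the grasp point. The pads swing forward as they close: fully open they stand 13 mm farther back than shut.
Start: joints at [-1.256, 0.241, 0.005, 1.335, 0, 1.571], TCP at [154.811, -475.429, 242.306] pointing down, gripper open.
Joint ranges: [-2.72, 2.72], [-1.05, 1.87], [-1.09, 1.28], [-1.99, 2.15], [-1.42, 1.44], [-3.14, 3.14]. Speed limits (rad/s): [2.79, 2.79, 3.14, 3.14, 3.14, 3.14].

INTERFACE

Orientations are given as [roll, pitch, yaw] about the fixed x, y, z axes, in that order (R = Rz(yaw) Ry(pitch) Rx(roll)).
In Python, from workcell import r, imaging, nets gives the robot as it stands.
- The arm moves only by the tool jog_arm, never from a script. Its argument "series" is a list of rows, each a list of 7 numbers: the shift along the tool's x, y, z in m, then the turn, a rotation vector about the tool's x, y, z in degrees, then the opening, from 0 (shut) to 1 (fully open). A call has 1 to 20 rows; each row shifts and turns the commanded pose from where the row before left it, along the tool's axes as they then stand; what a row does not reach is not made up. A row lasts 1/10 s, in which the tool goes at most 50 mm and 8.59 degrees, less where a joint would pass 70% of its speed; a pose out of reach is approached as far as the arm can. A call with a gripper value outside its range is refused whole. The fingers move at their own pace and stop on an object; "force" is the grip in N (left out, the last holds). Time passes only in rows, so rows that do not move let the fingers close. It gives the time, the measured TCP pose, the force, the opening and the grip force at its end, in the units of the state.
- r.sense(): the state, without advancing time (a new reading comes with each control period).
- imaging.read_camera(name): name is "side" or "top"; returns a dict with "frame" (420x560x3 uint8, blue, green, red), "fovy" (degrees; the focal length in pixels is half the picture's height over the tangent of half this angle, whatever the lens; pixels are square), "cx", "cy" (the principal point, pixels), "eye" and "attitude" of the camera in the world. Camera axes: x right, y down, z forward; pixel columns grow to the right and rows downward; lengths in mm; the calibration is good to about 2 mm. A picture is of the moment at which its call begins. There is no depth.
- r.finish_job(): hands the job in; it is judged then, once.
Trained networks look in the newest picture that a camera, given by its name, has taken for a name from the list of things; names that differ only in an ending like _2 or _b are one class to them, and where a whole thing is asked for, a point or a joint stands for the part that bears it (a point fixed in the world has none). Each returns a list of dicts, best first, with "confidence" (0 to 1); they miss things now and then, are a little off and sometimes report something else, mostly with a low value. They report only what shows in the picture. A call takes as long as a camera call.
- nets.silhouettes(camera, query): "region" (420x560 bool, what is visible of it) and "extent" ([left, top, width, height] in pixels, round what is visible of it).
The state is a dict: "time": time; "q": joint angles; "joint_velocities": joint speeds; "joint_efforts": joint torques, N m; "ee_pos": TCP position; "tcp_rot": TCP orientation; "contact_force": force on the tool from outside, world axes, zero at the start; "moment": the same for the moment, N m; "opening": opening from 0.0 (shut) to 1.0 (fully open); "finger_force": force on a finger pad.
Only numpy, scipy, OpenCV 4.12 (cv2) and the standard library are available. Lean on these libraries where they do the work, as an engineer would, in place of code of your own. Each camera call takes 0.05 s, during which the arm holds its last target. There are 200 camera calls.

## Working session

There is one attempt and no reset: what is moved stays moved. The work goes in short steps, Python scripts to look and compute and a tool call to move; the robot and the scene stay as the last step left them, time stands still between calls to the robot, and variables do not carry over. Pictures are saved under pics/ and viewed, at most 10 in all, crops included, and the job is handed in when it is done.

Besides the shell and the picture viewer there is one more tool, called after "Call:" in YAML: its name, and indented under it one key for each argument. jog_arm: Moves the arm, as the interface text tells. Its arguments: {"type":"object","properties":{"series":{"type":"array"},"force":{"type":"number"}},"required":["series"]}

```bash
mkdir -p pics; cat > h.py <<'E'
import numpy as np, cv2
from workcell import r, imaging, nets
E
python3 - <<'E'
from h import *
for n in("side","top"):
    c=imaging.read_camera(n); cv2.imwrite(f"pics/{n}0.png",c["frame"])
    print(n,{k:v for k,v in c.items() if k!="frame"})
    for q in("case","panel_catch","gate_catch","gate_leaf","panel_grip","gate_grip"):
        print(q,[(round(d["confidence"],2),d["extent"],int(d["region"].sum())) for d in nets.silhouettes(n,q)[:3]])
print(r.sense())
E
```

```text
side {'fovy': 51.82876141410474, 'cx': 279.16825093618803, 'cy': 198.56315758508245, 'eye': array([168.78416795, 783.74247658, 892.4365666 ]), 'attitude': array([-2.34607413, -0.00346837, -2.71364233])}
case [(0.86, [168.6, 129.8, 125.7, 113.1], 8472)]
panel_catch [(0.65, [275.4, 152.5, 5.4, 25.2], 143)]
gate_catch [(0.4, [149.8, 302.1, 80.9, 69.5], 2703)]
gate_leaf [(0.76, [230.6, 165.3, 42.7, 66.0], 1173)]
panel_grip [(0.7, [169.1, 129.9, 125.4, 113.7], 8504)]
gate_grip [(0.79, [235.9, 164.9, 36.7, 64.7], 1201), (0.19, [169.9, 128.0, 124.7, 115.1], 8437)]
top {'fovy': 57.4630795135432, 'cx': 280.03270648236514, 'cy': 216.9726572197287, 'eye': array([ 327.85792343,   16.4678373 , 1149.59754205]), 'attitude': array([-2.99615515, -0.00659995, -1.55544931])}
case [(0.94, [228.7, 109.7, 116.3, 92.1], 8114)]
panel_catch [(0.41, [295.6, 182.3, 17.4, 10.0], 85), (0.4, [231.1, 108.7, 115.1, 90.1], 8094)]
gate_catch [(0.57, [405.0, 212.6, 40.6, 31.6], 818)]
gate_leaf [(0.89, [239.0, 176.6, 59.8, 18.6], 650)]
panel_grip [(0.94, [226.8, 111.8, 117.7, 90.2], 8138)]
gate_grip [(0.65, [238.3, 174.9, 61.8, 20.4], 579)]
{'time': 0.7, 'q': array([-1.25600406e+00,  2.40565789e-01,  5.03773140e-03,  1.33520393e+00,
       -3.70574759e-05,  1.57082267e+00]), 'joint_velocities': array([-0.00013176,  0.00074408,  0.00152371,  0.00026448,  0.00056389,
       -0.00113409]), 'joint_efforts': array([ 5.43562492e-04, -3.72079110e+01,  2.52641773e+01,  9.56548683e-04,
        1.24753387e-05,  1.26646691e-05]), 'ee_pos': array([ 154.80410247, -475.44886138,  242.3380007 ]), 'tcp_rot': array([3.14152831e+00, 3.70557811e-05, 3.14765927e-01]), 'contact_force': array([-0.94612036, -0.89049616,  0.33077464]), 'moment': array([ 0.01676083, -0.01162059,  0.0301226 ]), 'finger_force': 0.0, 'opening': 1.001171387277998}
```

```bash
python3 - <<'E'
import cv2
t=cv2.imread("pics/top0.png");s=cv2.imread("pics/side0.png")
cv2.imwrite("pics/t1.png",cv2.resize(t[100:220,215:365],None,fx=5,fy=5,interpolation=cv2.INTER_CUBIC))
cv2.imwrite("pics/s1.png",cv2.resize(s[120:250,160:310],None,fx=4.6,fy=4.6,interpolation=cv2.INTER_CUBIC)[:600])
E
```

```text
(no output)
```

View pics/t1.png

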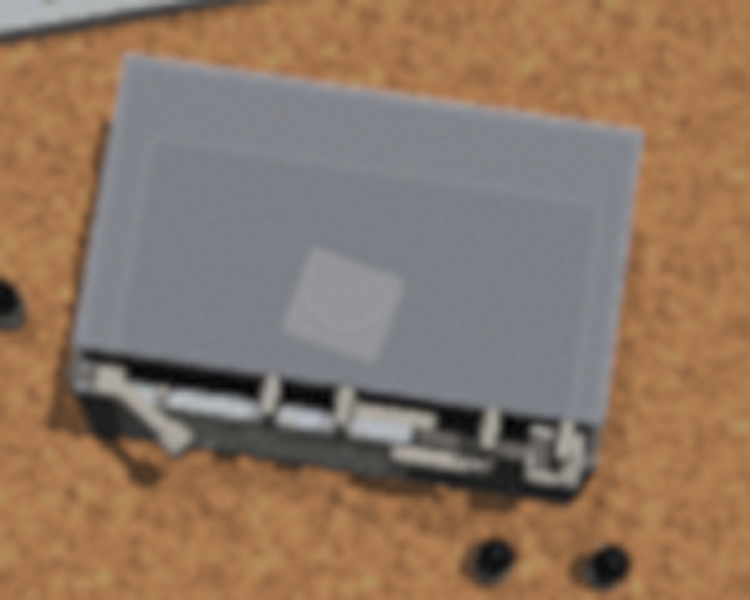

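View pics/s1.png

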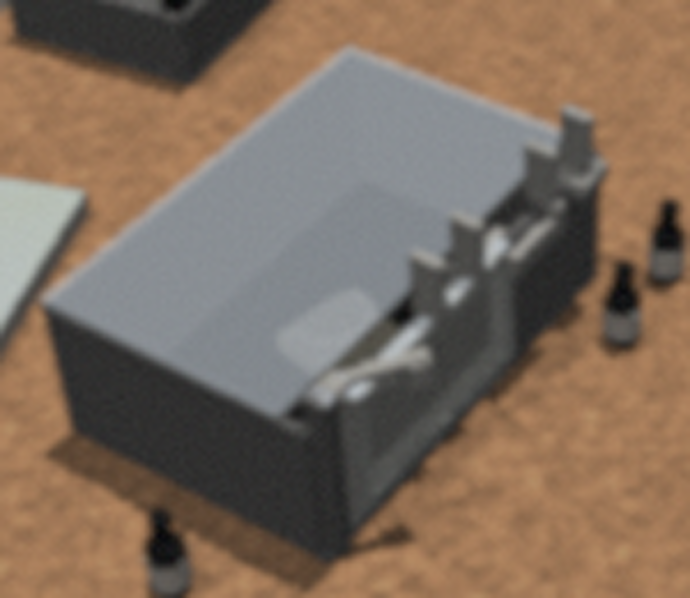

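View pics/top0.png

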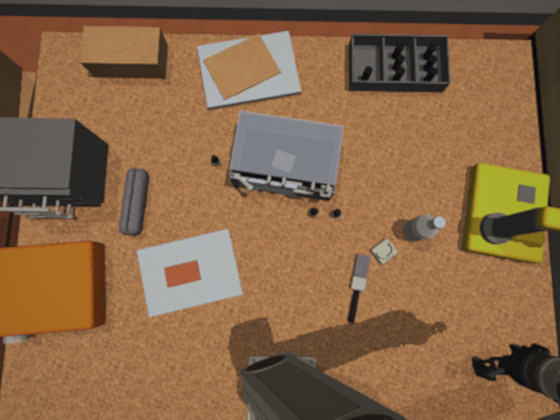

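View pics/side0.png

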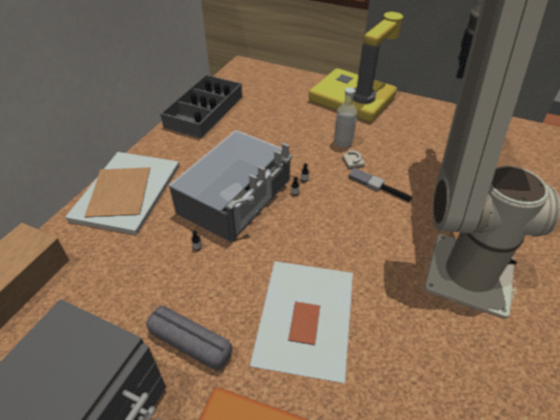

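The top view shows the box with its tab tops at about (269,178), (284,180), (313,185) and (329,187), and bottles 1 and 2 just in front at (313,212) and (337,213). The side view shows the same four tabs at about (253,176), (261,168), (277,153) and (285,144). I'll triangulate these.

```bash
cat >> h.py <<'E'
from scipy.spatial.transform import Rotation as Ro
from scipy.optimize import least_squares
class Cam:
    def __init__(s,c):
        s.R=Ro.from_euler("xyz",c["attitude"]).as_matrix(); s.e=np.array(c["eye"]); s.f=210/np.tan(np.radians(c["fovy"]/2)); s.c=np.array([c["cx"],c["cy"]])
    def proj(s,P):
        p=(np.atleast_2d(P)-s.e)@s.R; return p[:,:2]/p[:,2:]*s.f+s.c
    def ray(s,uv,z):
        d=s.R@np.append((np.array(uv)-s.c)/s.f,1); return s.e+d*(z-s.e[2])/d[2]
E
python3 - <<'E'
from h import *
T=Cam(imaging.read_camera("top"));S=Cam(imaging.read_camera("side"))
tp=np.array([[270,393],[344,402],[489,427],[567,437]])/5+[215,100]
sp=np.array([[430,258],[465,222],[540,154],[577,112]])/4.6+[160,120]
for a,b in zip(tp,sp):
    X=least_squares(lambda X:np.r_[T.proj(X)[0]-a,S.proj(X)[0]-b],[500,0,150])
    print("top@150",T.ray(a,150).round(1),"side@150",S.ray(b,150).round(1),"tri",X.x.round(1),X.cost.round(2))
print("case top corners @111 and 105, top view (BL,BR,FL,FR)")
for p in [(127,55),(643,130),(75,380),(583,490)]:
    u=np.array(p)/5+[215,100]; print(T.ray(u,111).round(1),T.ray(u,105).round(1))
print("side: corners")
for p in [(45,300),(350,48),(605,165),(340,420)]:
    u=np.array(p)/4.6+[160,120]; print(S.ray(u,111).round(1))
for n,C in(("top",T),("side",S)):
    for q in("shade_bottle_1","jaw_cast","brush","water_bottle"):
        for d in nets.silhouettes(n,q)[:4]:
            e=d["extent"]; print(n,q,round(d["confidence"],2),C.ray([e[0]+e[2]/2,e[1]+e[3]/2],31).round(0)[:2])
E
```

```text
top@150 [577.6  43.2 150. ] side@150 [575.9  45.5 150. ] tri [577.7  43.1 147.6] 0.04
top@150 [573.4   3.6 150. ] side@150 [571.8   9.3 150. ] tri [574.7   3.5 144.5] 0.0
top@150 [561.  -74.1 150. ] side@150 [558.7 -65.6 150. ] tri [562.9 -74.8 141.9] 0.0
top@150 [ 556.2 -115.8  150. ] side@150 [ 555.3 -112.4  150. ] tri [ 557.  -116.2  146.8] 0.0
case top corners @111 and 105, top view (BL,BR,FL,FR)
[783.9 129.7 111. ] [786.5 130.4 105. ]
[ 744.3 -164.7  111. ] [ 746.7 -165.7  105. ]
[593.  152.9 111. ] [594.5 153.6 105. ]
[ 535.4 -129.7  111. ] [ 536.6 -130.5  105. ]
side: corners
[783.  132.8 111. ]
[ 741.9 -159.9  111. ]
[ 537.7 -117.2  111. ]
[581.4 146.1 111. ]
top shade_bottle_1 0.61 [511. -91.]
top shade_bottle_1 0.6 [ 503. -155.]
top jaw_cast 0.72 [ 404. -301.]
top jaw_cast 0.66 [536. 443.]
top brush 0.74 [ 284. -218.]
top brush 0.31 [ 399. -292.]
top water_bottle 0.91 [ 460. -413.]
side shade_bottle_1 0.49 [665. 205.]
side jaw_cast 0.84 [ 394. -283.]
side brush 0.79 [ 278. -198.]
side brush 0.29 [ 399. -286.]
side brush 0.2 [ 491. -484.]
side water_bottle 0.9 [ 492. -481.]
```

Call:
jog_arm:
  series:
    - [0, 0, 0, 0, 0, 8.5, 1]
    - [0, 0, 0, 0, 0, 8.5, 1]
    - [0, 0, 0, 0, 0, 8.5, 1]
    - [0.023, -0.028, 0, 0, 0, 0.2, 1]
    - [0.023, -0.028, 0, 0, 0, 0, 1]
    - [0.023, -0.028, 0, 0, 0, 0, 1]
    - [0.023, -0.028, 0, 0, 0, 0, 1]
    - [0.023, -0.028, 0, 0, 0, 0, 1]
    - [0.023, -0.028, 0, 0, 0, 0, 1]
    - [0.023, -0.028, 0, 0, 0, 0, 1]
    - [0.023, -0.028, 0, 0, 0, 0, 1]
    - [0.023, -0.028, 0, 0, 0, 0, 1]
    - [0.023, -0.028, 0, 0, 0, 0, 1]
    - [0.023, -0.028, 0, 0, 0, 0, 1]
    - [0.023, -0.028, 0, 0, 0, 0, 1]
    - [0.023, -0.028, 0, 0, 0, 0, 1]
    - [0.023, -0.028, 0, 0, 0, 0, 1]
    - [0.023, -0.028, 0, 0, 0, 0, 1]
    - [0, 0, 0, 0, 0, 0, 1]
    - [0, 0, 0, 0, 0, 0, 1]
  force: 30

```text
time: 3.2
ee_pos: [552.7, -104.5, 241.8]
tcp_rot: [3.141, 0.001, -0.132]
contact_force: [-0.7, 0.3, -0.3]
opening: 0.996
finger_force: 0.0
```

Call:
jog_arm:
  series:
    - [0.0046, -0.0026, 0, 0, 0, 0.1, 1]
    - [0, 0, 0.02, 0, 0, 0, 1]
    - [0, 0, 0.02, 0, 0, 0, 1]
    - [0, 0, 0.02, 0, 0, 0, 1]
    - [0, 0, 0.015, 0, 0, 0, 1]
    - [0, 0, 0.015, 0, 0, 0, 1]
    - [0, 0, 0.01, 0, 0, 0, 1]
    - [0, 0, 0.01, 0, 0, 0, 1]
    - [0, 0, 0, 0, 0, 0, 1]
    - [0, 0, 0, 0, 0, 0, 1]

```text
time: 4.2
ee_pos: [557.7, -103.4, 132.6]
tcp_rot: [3.142, -0.0, -0.136]
contact_force: [-0.6, 0.3, -0.5]
opening: 1.001
finger_force: 0.0
```

Call:
jog_arm:
  series:
    - [0, 0, 0, 0, 0, 0, 0.6]
    - [0, 0, 0, 0, 0, 0, 0.6]
    - [0, 0, 0, 0, 0, 0, 0.5]
    - [0, 0, 0, 0, 0, 0, 0.45]
    - [0, 0, 0, 0, 0, 0, 0.4]
    - [0, 0, 0, 0, 0, 0, 0.38]
    - [0, 0, 0, 0, 0, 0, 0.38]
    - [0, 0, 0, 0, 0, 0, 0.38]
  force: 30

```text
time: 5.0
ee_pos: [559.4, -99.5, 134.6]
tcp_rot: [-3.134, -0.004, -0.133]
contact_force: [0.5, 9.4, 7.0]
opening: 0.408
finger_force: 29.6
```

Call:
jog_arm:
  series:
    - [0, 0, 0, 0, 0, 0, 0.7]
    - [0, 0, 0, 0, 0, 0, 1]
    - [0, 0, 0, 0, 0, 0, 1]
    - [0, 0, 0, 0, 0, 0, 1]
    - [0, 0, -0.02, 0, 0, 0, 1]
    - [0, 0, -0.03, 0, 0, 0, 1]
    - [0, 0, -0.03, 0, 0, 0, 1]
    - [0, -0.02, 0, 0, 0, 0, 0.75]
    - [0, -0.03, 0, 0, 0, 0, 0.75]
    - [0, -0.03, 0, 0, 0, 0, 0.75]
    - [0, -0.03, 0, 0, 0, 0, 0.75]
    - [0, -0.02, 0, 0, 0, 0, 0.75]
    - [0, 0, 0, 0, 0, 0, 0.75]
    - [0, 0, 0, 0, 0, 0, 0.75]
    - [0, 0, 0, 0, 0, 0, 0.75]

```text
time: 6.5
ee_pos: [567.8, -22.8, 213.6]
tcp_rot: [-3.103, 0.001, -0.059]
contact_force: [-0.3, -0.6, -0.4]
opening: 0.751
finger_force: 0.0
```

```bash
python3 - <<'E'
from h import *
t=imaging.read_camera("top");s=imaging.read_camera("side")
a=cv2.resize(t["frame"][130:230,225:345],None,fx=5,fy=5,interpolation=cv2.INTER_CUBIC)
b=cv2.resize(s["frame"][120:250,180:310],None,fx=4,fy=4,interpolation=cv2.INTER_CUBIC)[:500]
cv2.imwrite("pics/s2.png",b);cv2.imwrite("pics/t2.png",a)
E
```

```text
(no output)
```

View pics/s2.png

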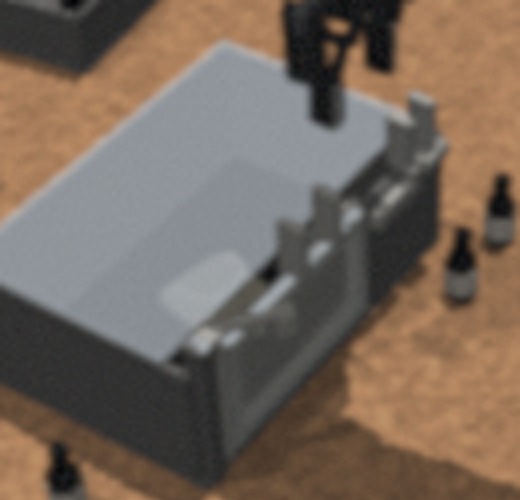

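View pics/t2.png

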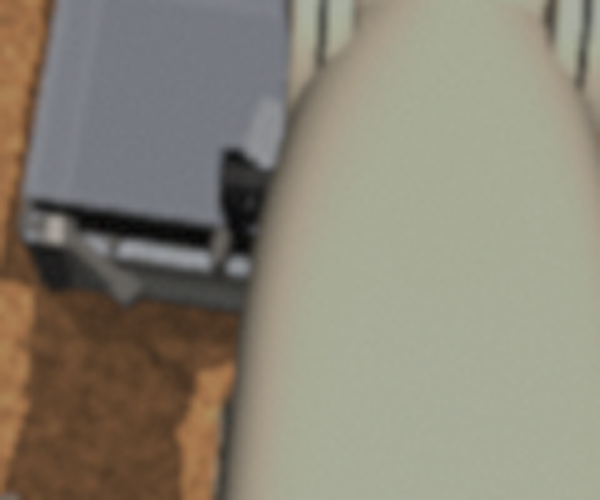

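The side picture shows the panel tabs close together at about (400,120) and (422,105), and the gate tabs still apart at (290,245) and (323,210). The top view is hidden by the arm. The tool stopped short and tilted, so I'll check the joints.

```bash
python3 - <<'E'
from h import *
s=r.sense()
for k in("time","q","joint_velocities","ee_pos","tcp_rot","contact_force"):print(k,np.round(s[k],3))
E
```

```text
time 6.6
q [-0.06   0.389  0.138  1.32   0.039  3.141]
joint_velocities [ 0.    -0.    -0.001 -0.     0.001 -0.   ]
ee_pos [567.794 -22.976 213.732]
tcp_rot [-3.103e+00  1.000e-03 -5.900e-02]
contact_force [0.066 0.286 0.77 ]
```

The last joint hit its limit. I'll turn the tool half a turn the other way, which is the same grasp and leaves range for the swing.

Call:
jog_arm:
  series:
    - [0, 0, 0, 0, 0, -8.5, 0.75]
    - [0, 0, 0, 0, 0, -8.5, 0.75]
    - [0, 0, 0, 0, 0, -8.5, 0.75]
    - [0, 0, 0, 0, 0, -8.5, 0.75]
    - [0, 0, 0, 0, 0, -8.5, 0.75]
    - [0, 0, 0, 0, 0, -8.5, 0.75]
    - [0, 0, 0, 0, 0, -8.5, 0.75]
    - [0, 0, 0, 0, 0, -8.5, 0.75]
    - [0, 0, 0, 0, 0, -8.5, 0.75]
    - [0, 0, 0, 0, 0, -8.5, 0.75]
    - [0, 0, 0, 0, 0, -8.5, 0.75]
    - [0, 0, 0, 0, 0, -8.5, 0.75]
    - [0, 0, 0, 0, 0, -8.5, 0.75]
    - [0, 0, 0, 0, 0, -8.5, 0.75]
    - [0, 0, 0, 0, 0, -8.5, 0.75]
    - [0, 0, 0, 0, 0, -8.5, 0.75]
    - [0, 0, 0, 0, 0, -8.5, 0.75]
    - [0, 0, 0, 0, 0, -8.5, 0.75]
    - [0, 0, 0, 0, 0, -8.5, 0.75]
    - [0, 0, 0, 0, 0, -8.5, 0.75]

```text
time: 8.6
ee_pos: [567.8, -23.0, 213.8]
tcp_rot: [3.104, -0.007, 2.914]
contact_force: [-0.1, 0.4, 0.2]
opening: 0.752
finger_force: 0.0
```

```bash
cat >> h.py <<'E'
def delta(pos,yaw):
    s=r.sense(); R0=Ro.from_euler("xyz",s["tcp_rot"]); R1=Ro.from_euler("xyz",[np.pi,0,yaw])
    print("t",s["time"],"pos",s["ee_pos"].round(1),"rot",s["tcp_rot"].round(4),"q",s["q"].round(2),"F",s["contact_force"].round(1),"M",s["moment"].round(2),"op",round(s["opening"],3),s["finger_force"])
    print("shift mm after the turn",(R1.inv().apply(np.array(pos)-s["ee_pos"])).round(2),"turn deg",np.degrees((R0.inv()*R1).as_rotvec()).round(2))
E
python3 -c "
from h import *
delta([575.5,26,175],np.pi-0.134)"
```

```text
t 8.6 pos [567.8 -23.  213.8] rot [ 3.1036 -0.0068  2.914 ] q [-0.06  0.39  0.14  1.32  0.04  0.17] F [-0.1  0.4  0.2] M [-0.05  0.02  0.02] op 0.752 0.0
shift mm after the turn [-1.06 49.59 38.85] turn deg [ 2.19 -0.29 -5.37]
```

Call:
jog_arm:
  series:
    - [0, 0, 0, 2.19, -0.29, -5.37, 0.75]
    - [0, 0.015, 0, 0, 0, 0, 0.75]
    - [0, 0.02, 0, 0, 0, 0, 0.75]
    - [-0.001, 0.0146, 0, 0, 0, 0, 0.75]
    - [0, 0, 0.02, 0, 0, 0, 0.75]
    - [0, 0, 0.0188, 0, 0, 0, 0.75]
    - [0, 0, 0, 0, 0, 0, 0.75]
    - [0, 0, 0, 0, 0, 0, 0.75]

```text
time: 9.4
ee_pos: [575.6, 27.0, 175.0]
tcp_rot: [3.141, -0.001, 3.002]
contact_force: [0.2, 0.1, 0.6]
opening: 0.752
finger_force: 0.0
```

```bash
python3 - <<'E'
from h import *
delta([575.5,26,132],np.pi-0.134)
s=imaging.read_camera("side")
b=cv2.resize(s["frame"][130:230,210:310],None,fx=6,fy=6,interpolation=cv2.INTER_CUBIC)
cv2.imwrite("pics/s3.png",b)
E
```

```text
t 9.4 pos [575.6  27.  175. ] rot [ 3.1413e+00 -1.1000e-03  3.0021e+00] q [0.05 0.43 0.09 1.24 0.   0.19] F [0.2 0.1 0.6] M [-0.02 -0.09  0.  ] op 0.752 0.0
shift mm after the turn [ 0.   -1.01 43.01] turn deg [ 0.01 -0.06 -0.32]
```

View pics/s3.png

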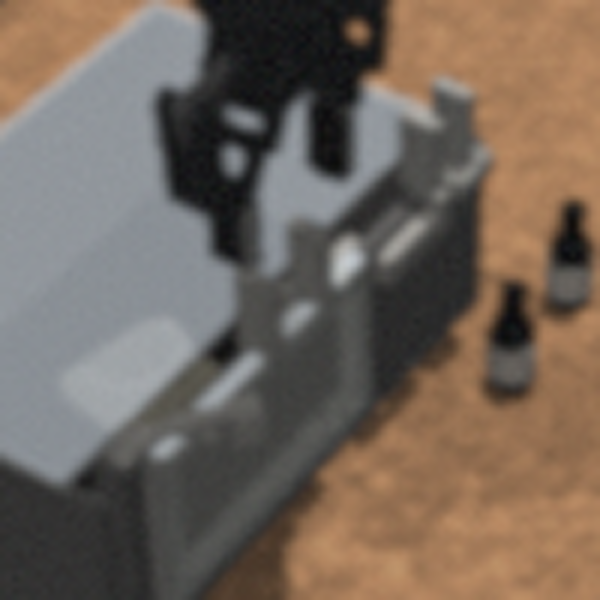

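The side view shows the open fingers at (235,250) and (330,165), straddling the gate tabs at (262,280) and (303,235). I'll descend.

Call:
jog_arm:
  series:
    - [0, -0.001, 0.01, 0, 0, -0.3, 0.75]
    - [0, 0, 0.01, 0, 0, 0, 0.75]
    - [0, 0, 0.01, 0, 0, 0, 0.75]
    - [0, 0, 0.01, 0, 0, 0, 0.75]
    - [0, 0, 0.002, 0, 0, 0, 0.75]
    - [0, 0, 0, 0, 0, 0, 0.75]

```text
time: 10.05
ee_pos: [575.1, 25.6, 132.1]
tcp_rot: [-3.142, -0.002, 3.008]
contact_force: [1.1, 0.2, 0.2]
opening: 0.743
finger_force: 0.0
```

Call:
jog_arm:
  series:
    - [0, 0.003, 0, 0, 0, 0, 0.6]
    - [0, 0.003, 0, 0, 0, 0, 0.55]
    - [0, 0, 0, 0, 0, 0, 0.5]
    - [0, 0, 0, 0, 0, 0, 0.45]
    - [0, 0, 0, 0, 0, 0, 0.4]
    - [0, 0, 0, 0, 0, 0, 0.35]
    - [0, 0, 0, 0, 0, 0, 0.35]
    - [0, 0, 0, 0, 0, 0, 0.35]
  force: 45

```text
time: 10.85
ee_pos: [577.2, 32.0, 135.0]
tcp_rot: [3.141, 0.003, 3.008]
contact_force: [-1.8, 2.3, 6.6]
opening: 0.403
finger_force: 44.1
```

```bash
python3 -c "
from h import *
delta([576,32,132],np.pi-0.134)"
```

```text
t 10.85 pos [577.2  32.  135. ] rot [3.1413e+00 2.7000e-03 3.0082e+00] q [ 0.06  0.46  0.03  1.14 -0.    0.19] F [-1.8  2.3  6.6] M [-0.62  0.58 -0.06] op 0.403 44.11304712295532
shift mm after the turn [ 1.18 -0.17  3.04] turn deg [0.02 0.15 0.04]
```

Call:
jog_arm:
  series:
    - [0.0052, 0.0001, 0, 0, 0, 3, 0.3]
    - [0.0052, 0.0001, 0, 0, 0, 3, 0.3]
    - [0.0052, 0.0001, 0, 0, 0, 3, 0.3]
    - [0.0052, 0.0001, 0, 0, 0, 3, 0.3]
    - [0.0052, 0.0001, 0, 0, 0, 3, 0.3]
    - [0.0052, 0.0001, 0, 0, 0, 3, 0.3]
  force: 70

```text
time: 11.45
ee_pos: [548.1, 41.5, 135.2]
tcp_rot: [3.139, 0.004, 2.694]
contact_force: [1.5, 4.4, 5.6]
opening: 0.397
finger_force: 72.0
```

```bash
python3 -c "
from h import *
p=np.pi-0.134-np.radians(18);h=np.array([590.5,131.1])
delta([*(h-100*np.array([np.sin(p),-np.cos(p)])),135],p)"
```

```text
t 11.45 pos [548.1  41.5 135.2] rot [3.139  0.0038 2.6938] q [ 0.08  0.4  -0.05  1.11  0.    0.52] F [1.5 4.4 5.6] M [-0.48  0.43  0.34] op 0.397 72.01746582984924
shift mm after the turn [ 0.6  -0.83  0.17] turn deg [0.15 0.22 0.02]
```

Tracking well; the forces stay low.

Call:
jog_arm:
  series:
    - [0.0052, 0.0001, 0, 0, 0, 3, 0.3]
    - [0.0052, 0.0001, 0, 0, 0, 3, 0.3]
    - [0.0052, 0.0001, 0, 0, 0, 3, 0.3]
    - [0.0052, 0.0001, 0, 0, 0, 3, 0.3]
    - [0.0052, 0.0001, 0, 0, 0, 3, 0.3]
    - [0.0052, 0.0001, 0, 0, 0, 3, 0.3]
    - [0.0052, 0.0001, 0, 0, 0, 3, 0.3]
    - [0.0052, 0.0001, 0, 0, 0, 3, 0.3]
    - [0.0052, 0.0001, 0, 0, 0, 3, 0.3]
    - [0.0052, 0.0001, 0, 0, 0, 3, 0.3]

```text
time: 12.45
ee_pos: [509.6, 75.5, 135.1]
tcp_rot: [3.136, 0.001, 2.171]
contact_force: [5.0, 5.4, 5.9]
opening: 0.391
finger_force: 73.9
```

```bash
python3 -c "
from h import *
p=np.pi-0.134-np.radians(48);h=np.array([590.5,131.1])
delta([*(h-100*np.array([np.sin(p),-np.cos(p)])),135],p)"
```

```text
t 12.45 pos [509.6  75.5 135.1] rot [3.1357e+00 1.0000e-03 2.1707e+00] q [ 0.15  0.34 -0.15  1.08  0.    1.12] F [5.  5.4 5.9] M [-0.16  0.48  0.53] op 0.391 73.88561367988586
shift mm after the turn [ 0.31 -1.77  0.1 ] turn deg [0.34 0.06 0.05]
```

Call:
jog_arm:
  series:
    - [0.0052, 0.0001, 0, 0, 0, 3, 0.3]
    - [0.0052, 0.0001, 0, 0, 0, 3, 0.3]
    - [0.0052, 0.0001, 0, 0, 0, 3, 0.3]
    - [0.0052, 0.0001, 0, 0, 0, 3, 0.3]
    - [0.0052, 0.0001, 0, 0, 0, 3, 0.3]
    - [0.0052, 0.0001, 0, 0, 0, 3, 0.3]
    - [0.0052, 0.0001, 0, 0, 0, 3, 0.3]
    - [0.0052, 0.0001, 0, 0, 0, 3, 0.3]
    - [0.0035, 0, 0, 0, 0, 2, 0.3]
    - [0.0035, 0, 0, 0, 0, 2, 0.3]
    - [0, 0, 0, 0, 0, 0, 0.3]
    - [0, 0, 0, 0, 0, 0, 0.3]
    - [0, 0, 0, 0, 0, 0, 0.3]
    - [0, 0, 0, 0, 0, 0, 0.3]
    - [0, 0, 0, 0, 0, 0, 0.3]

```text
time: 13.95
ee_pos: [493.5, 120.7, 135.1]
tcp_rot: [3.134, -0.003, 1.684]
contact_force: [7.3, 3.3, 4.1]
opening: 0.391
finger_force: 74.4
```

```bash
python3 - <<'E'
from h import *
p=np.pi-0.134-np.radians(76);h=np.array([590.5,131.1])
delta([*(h-100*np.array([np.sin(p),-np.cos(p)])),135],p)
s=imaging.read_camera("side")
cv2.imwrite("pics/s4.png",cv2.resize(s["frame"][120:270,160:310],None,fx=4,fy=4,interpolation=cv2.INTER_CUBIC))
E
```

```text
t 13.95 pos [493.5 120.7 135.1] rot [ 3.1344 -0.0033  1.684 ] q [ 0.24  0.32 -0.17  1.07  0.    1.7 ] F [7.3 3.3 4.1] M [0.33 0.4  0.58] op 0.391 74.35166358947754
shift mm after the turn [-0.32 -2.41  0.14] turn deg [ 0.41 -0.19  0.16]
```

View pics/s4.png

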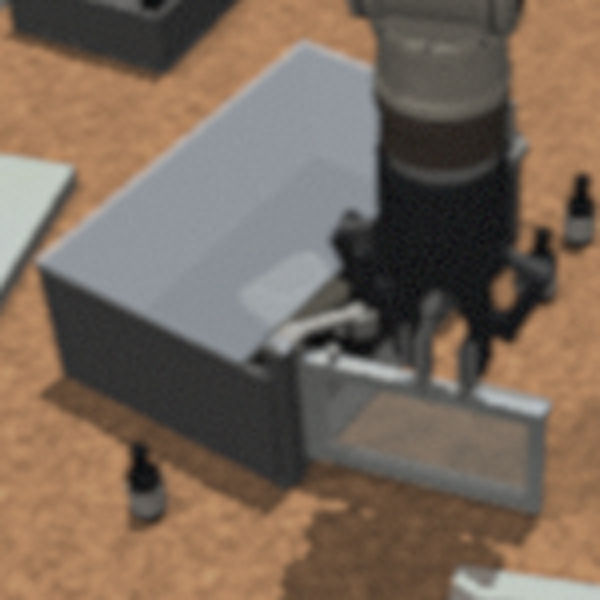

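The gate stands wide open: its top free corner is at about (548,405) in the crop, the gripper is on its tabs, and the bottles stand. I'll check the angle from that corner, then hand in.

```bash
python3 - <<'E'
from h import *
S=Cam(imaging.read_camera("side"))
h=np.array([590.5,131.1])
for a in(60,68,76,83):
    t=np.radians(270-7.68-a); P=np.r_[h+165*np.array([np.cos(t),np.sin(t)]),105]
    print(a,((S.proj(P)[0]-[160,120])*4).round(0))
E
```

```text
60 [554. 360.]
68 [552. 386.]
76 [544. 413.]
83 [532. 435.]
```

Call:
jog_arm:
  series:
    - [0.0035, 0, 0, 0, 0, 2, 0.3]
    - [0.0017, 0, 0, 0, 0, 1, 0.3]
    - [0, 0, 0, 0, 0, 0, 0.3]
    - [0, 0, 0, 0, 0, 0, 0.3]
    - [0, 0, 0, 0, 0, 0, 0.3]
    - [0, 0, 0, 0, 0, 0, 0.3]
    - [0, 0, 0, 0, 0, 0, 0.3]
    - [0, 0, 0, 0, 0, 0, 0.3]

```text
time: 14.85
ee_pos: [493.1, 125.9, 135.2]
tcp_rot: [3.134, -0.004, 1.632]
contact_force: [6.6, 4.2, 3.3]
opening: 0.392
finger_force: 74.5
```

```bash
python3 -c "
from h import *
s=r.sense();print(s['tcp_rot'],s['finger_force'],s['contact_force']);print(r.finish_job())"
```

```text
[ 3.13432116 -0.00377113  1.63159137] 74.45700645446777 [6.64823045 4.24935577 3.31779313]
the job is handed in; nothing more can be done
None
```

I handed the job in at about 15 s: the panel catch is squeezed in and the gripper is holding the gate open at about 79° with a 74 N grip; the judge returned no verdict.

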